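# Load a leaf pounder into the gravity rack

### The arm

A 7-joint arm with a two-finger parallel gripper is mounted at the origin on the work surface. World frame = base frame: x ahead of the robot, y to its left, z up, the work surface at z = 0. Lengths are in m, angles in rad, forces in N, time in s.
With the tool pointing down it reaches from about 0.425 to 0.925 m from the base axis. Payload 6.8 kg.
Tool frame: the origin (TCP) lies at the very end of the fingers, on their centre line; the grasp point (between the pads) lies bot.grip_point_offset behind it (bot.grip_point_offset is the distance from the TCP to the grasp point, in m); z points along the fingers, y is the line along which they close (so a half turn about z gives the same grasp; the last joint's range is limited). The gripper opens to 85 mm and grips with 20 to 120 N. Pads are 22 mm wide; open, the fingers measure 114 mm over their backs; the gripper's body (76 mm by 85 mm) begins 54 mm behind the grasp point. The pads swing forward as they close: fully open they stand 13 mm farther back than shut.
Start: joints at [-1.255, 0.477, 0.022, 1.555, -0.011, 1.109, -0.083], TCP at [0.278, 0.615, 0.231] pointing down, gripper open.
Joint ranges: [-2.96, 2.96], [-0.34, 2.1], [-1.41, 1.46], [0.24, 2.44], [-1.37, 4.51], [0.17, 1.92], [-2.96, 2.96]. Speed limits (rad/s): [2.39, 2.39, 3.14, 3.14, 3.14, 3.14, 3.14].

### API

Orientations are given as a unit quaternion [w, x, y, z].
In Python, from station import bot, imaging gives the robot as it stands. The module is installed in compiled form; this text tells all that it offers.
- The arm moves only by the tool carry_out, never from a script. Its argument "targets" is one flat list of numbers, 5 for each row, row after row: the closure in counts, from 0 (fully open) to 255 (shut), then the shift along the world's x, y, z in mm, then the turn about the world's z in degrees. A call has 1 to 20 rows; each row shifts and turns the commanded pose from where the row before left it; what a row does not reach is not made up. A row lasts 1/10 s, in which the tool goes at most 50 mm and 8.59 degrees, less where a joint would pass 70% of its speed; a pose out of reach is approached as far as the arm can. A call is refused whole if a number of a shift passes 50 or a number of a turn 8.59, either way. A call with a gripper value outside its range is refused whole. The fingers move at their own pace and stop on an object; "newtons" is the grip in N (left out, the last holds). Time passes only in rows, so rows that do not move let the fingers close. It gives the time, the measured TCP pose, the force, the opening and the grip force at its end, in the units of the state.
- bot.get_obs(): the state, without advancing time (a new reading comes with each control period).
- imaging.read_camera(name): name is "scene" or "top" or "wrist"; returns a dict with "frame" (400x640x3 uint8, red, green, blue), "fov_y" (degrees; the focal length in pixels is half the picture's height over the tangent of half this angle, whatever the lens; pixels are square), "cx", "cy" (the principal point, pixels), "k1" (the pictures are not rectified: a ray, as slopes to the right and down, at radius r is drawn at 1 + k1 r^2 times it, then the intrinsics apply), "pose" (4x4, takes a point from camera to world coordinates); the wrist camera has in their place "tool_from_camera" (4x4, takes a point from camera to tool coordinates, whose origin is the TCP and whose axes are the flange's). Camera axes: x right, y up, looking along -z (the intrinsics and any distortion apply to the point x, -y, -z); pixel columns grow to the right and rows downward; lengths in m; the calibration is good to about 2 mm. A picture is of the moment at which its call begins: read the wrist's pose just before it. There is no depth.
- bot.hand_in(): hands the job in; it is judged then, once.
The state is a dict: "t": time; "q": joint angles; "joint_vel": joint speeds; "joint_torque": joint torques, N m; "eef_pos": TCP position; "tool_rot": TCP orientation; "contact_force": force on the tool from outside, world axes, zero at the start; "torque": the same for the moment, N m; "gripper_width": opening from 0.0 (shut) to 1.0 (fully open); "grasp_force": force on a finger pad.
Only numpy, scipy, OpenCV 4.12 (cv2) and the standard library are available. Lean on these libraries where they do the work, as an engineer would, in place of code of your own. Each camera call takes 0.05 s, during which the arm holds its last target. There are 200 camera calls.

### The job

Lay the red-handled wooden pounder down on its side in the cork-railed cradle and let go of it there. Then take it again across its head and drop it into the open upper end of the plywood chute, lying across the channel with its red handle on the side of the tall green fence, so that it rolls under the red gate and comes to rest against the stop at the bottom. Leave the blue pounder, the mug and the jar where they are.

Things in the scene. Friction and masses are not known exactly. Their poses are not given: they have to be found in the camera images.
- pounder_red: Turned wooden pounder, red handle, about 0.2 kg, standing on its head at the start, handle up. Head: cylinder 62 mm in diameter, 76 mm long; then a coaxial red handle 30 mm in diameter, 46 mm long; 122 mm in all. Origin: centre of the flat end face of the head (the underside as it stands). z runs along it from head to handle end. Centre of mass about 46 mm along z. Lying down it rolls freely.
- red_head (a point): Centre of the red pounder's head, on its axis, 38 mm from the flat end face.
- cradle: Low fixed wooden base (140 x 90 x 8 mm) with two cork rails along its level x axis, 130 mm long, 12 mm wide, tops 20 mm above the table, 36 mm between inner edges. Origin: centre of its underside, on the table. A pounder laid along x rests by its head on both rails, its axis 45 mm above the table, handle towards either end, and stays. Put the middle of the head within 30 mm of the cradle's middle.
- chute: Fixed plywood chute, 460 mm long; its flat floor descends at 12 degrees. Origin: on the table under the channel's centre line. x: level, downhill; y: level, to the left looking downhill; z: up. Channel 130 mm wide inside (y -65 to 65 mm), walls 12 mm thick, 70 mm high above the floor. Floor 85 mm above the table at x = 0. Past the gate, bars cover it; 45 mm high stop at x = 0.2 m. A pounder across it has 8 mm play.
- chute_mouth (a point): Floor of the chute's open upper end, on its centre line, 115 mm uphill of the gate, 115 mm above the table: middle of the loading place. A pounder let go lying across here, up to 20 mm above the floor, rolls down by itself once the fingers are out of its way. On the chute's -y side a green fence stands on the wall here, to 120 mm above the floor; at the uphill end a 25 mm board, 93 mm away.
- chute_gate (a point): Red gate across the channel: point on the floor under it, on the centre line. On the -y (green fence) side, from y -65 to -25 mm, its lintel leaves only 54 mm above the floor, elsewhere 83 mm; its top is 95 mm above the floor. Only a pounder lying across with its head on the +y side and its handle on the -y (fence) side rolls under it; the other way round the head jams.
- pounder_blue: A pounder of the same size with a blue handle, standing likewise; leave it alone. Origin: centre of its underside.
- mug: White mug, 80 mm across, 95 mm high, a bystander. Origin: centre of its underside.
- jar: Glass jar with a brass-coloured lid, 64 mm across, 100 mm high, a bystander. Origin: centre of its underside.
Not all that is in view belongs to the job. What is shaped like the pounder_red but pink is not meant. Of the things that look like the cradle, the smaller one is meant.

How it is judged:
On the way, in this order (a step that is already met when the one before it is completed fails the run):
1. the red pounder lies on its side on the cradle's rails, let go and still (angle between pounder_red's own z axis and vertical between 1.45 and 1.69 rad and angle between the z axis of pounder_red and the x axis of cradle, either way round below 0.15 rad and y of red_head in the frame of cradle between -0.01 and 0.01 m and x of red_head in the frame of cradle between -0.04 and 0.04 m and z of red_head in the frame of cradle between 0.038 and 0.052 m and contact force between the fingers and pounder_red below 0.1 N and linear speed of pounder_red below 0.03 m/s), for 0.2 s.
2. let go, the red pounder rolls past the gate under the bars, lying across the channel with its handle on the fence side (x of red_head in the frame of chute between -0.02 and 0.12 m and z of red_head in the frame of chute between 0.08 and 0.13 m and y of red_head in the frame of chute between 0.008 and 0.04 m and contact force between the fingers and pounder_red below 0.1 N), for 0.04 s.
At the end, for the whole second after the job is handed in: The red pounder lies at rest against the stop at the bottom of the chute (within about 15 mm along the channel), across the channel to within 0.15 rad, on the floor, head on the +y side and handle on the fence side, not touched by the fingers (x of red_head in the frame of chute between 0.155 and 0.185 m and z of red_head in the frame of chute between 0.07 and 0.092 m and y of red_head in the frame of chute between 0.008 and 0.04 m and angle between the z axis of pounder_red and the y axis of chute, either way round below 0.15 rad and linear speed of pounder_red below 0.03 m/s and angular speed of pounder_red below 0.4 rad/s and contact force between the fingers and pounder_red below 0.1 N).
It fails at once if the pounder blue is pushed more than 30 mm or knocked over (distance of pounder_blue from where it was at the start of the episode above 0.03 m or angle between pounder_blue's own z axis and vertical above 0.5 rad).
It fails at once if the mug is pushed more than 30 mm or knocked over (distance of mug from where it was at the start of the episode above 0.03 m or angle between mug's own z axis and vertical above 0.5 rad).
It fails at once if the jar is pushed more than 30 mm or knocked over (distance of jar from where it was at the start of the episode above 0.03 m or angle between jar's own z axis and vertical above 0.5 rad).
It also fails if it takes over 64 s, if anything falls off the work surface, if the arm or the gripper's body presses on something with over 40 N, if the wrist force passes 120 N, or if a joint passes its speed limit or range.

## Working session

There is one attempt and no reset: what is moved stays moved. The work goes in short steps, Python scripts to look and compute and a tool call to move; the robot and the scene stay as the last step left them, time stands still between calls to the robot, and variables do not carry over. Pictures are saved under pics/ and viewed, at most 10 in all, crops included, and the job is handed in when it is done.

Besides the shell and the picture viewer there is one more tool, called after "Emit:" as a command line: name --argument value ..., lists and objects as JSON in quotes. carry_out: Moves the arm, as the interface text tells. Its arguments: {"type":"object","properties":{"targets":{"type":"array","items":{"type":"number"}},"newtons":{"type":"number"}},"required":["targets"]}

```bash
mkdir -p pics; cat > h.py <<'E'
import numpy as np, cv2
from station import bot, imaging
def shot(n):
    o=bot.get_obs(); d=imaging.read_camera(n)
    if n=="wrist":
        from scipy.spatial.transform import Rotation as R
        q=o["tool_rot"]; T=np.eye(4); T[:3,:3]=R.from_quat([q[1],q[2],q[3],q[0]]).as_matrix(); T[:3,3]=o["eef_pos"]
        d["pose"]=T@d["tool_from_camera"]
    return d
def K(d):
    f=d["frame"].shape[0]/2/np.tan(np.radians(d["fov_y"])/2)
    return np.array([[f,0,d["cx"]],[0,f,d["cy"]],[0,0,1.]]),np.array([d["k1"],0,0,0,0.])
def ray(d,px):
    k,D=K(d); u=cv2.undistortPoints(np.float64(px).reshape(-1,1,2),k,D,None,None,None).reshape(-1,2)
    v=np.c_[u[:,0],-u[:,1],-np.ones(len(u))]@d["pose"][:3,:3].T
    return d["pose"][:3,3],v
def onz(d,px,z):
    c,v=ray(d,px); return c+v*((z-c[2])/v[:,2])[:,None]
def proj(d,P):
    k,D=K(d); p=(np.atleast_2d(P)-d["pose"][:3,3])@d["pose"][:3,:3]
    return cv2.projectPoints(np.c_[p[:,0],-p[:,1],-p[:,2]],np.zeros(3),np.zeros(3),k,D)[0].reshape(-1,2)
def save(n,im): cv2.imwrite("pics/"+n+".png",im[...,::-1])
E
python3 - <<'E'
from h import *
a=shot("scene");b=shot("top")
for n,d in(("s",a),("t",b)):
    save(n+"0",d["frame"]); print(n,d["pose"].round(3).tolist(),d["fov_y"],d["k1"],d["cx"],d["cy"])
o=bot.get_obs();print(o["tool_rot"],o["t"],bot.grip_point_offset)
E
```

```text
s [[0.235, -0.739, 0.632, 1.447], [0.972, 0.18, -0.15, -0.086], [-0.003, 0.65, 0.76, 1.19], [0.0, 0.0, 0.0, 1.0]] 46.79585859074549 -0.06842897605616786 324.48066515546526 208.46704374457323
t [[0.003, 0.992, -0.124, 0.385], [-1.0, 0.003, -0.004, 0.148], [-0.004, 0.124, 0.992, 1.202], [0.0, 0.0, 0.0, 1.0]] 54.3013678144326 -0.04071570900844431 315.9061895122633 202.00833059976472
[-9.98091322e-05  2.10309285e-01  9.77634573e-01 -7.97365799e-04] 0.1 0.0187
```

View pics/s0.png

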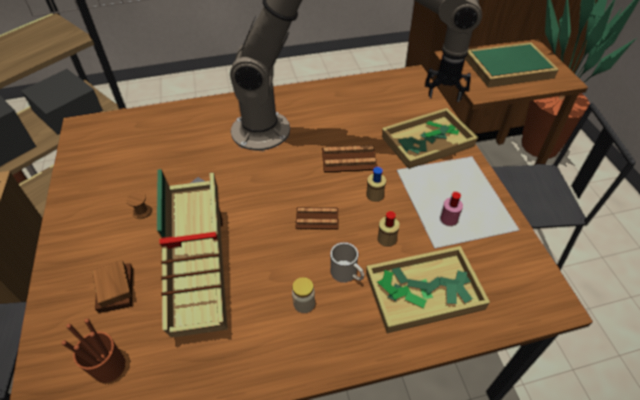

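View pics/t0.png

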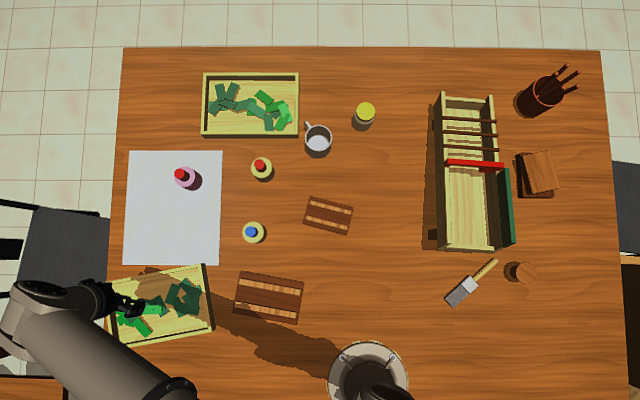

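Candidates: red-handled pounder at top (261,168), against pink (185,177) and blue (253,232); small cradle (328,215), against large (268,297). Check by close crop and measure.

```bash
python3 - <<'E'
from h import *
a=shot("scene");b=shot("top")
def blobs(d,lo,hi,mn=15):
    h=cv2.cvtColor(d["frame"],cv2.COLOR_RGB2HSV); m=cv2.inRange(h,np.array(lo),np.array(hi))
    n,l,s,c=cv2.connectedComponentsWithStats(m)
    return [(s[i,:4].tolist(),int(s[i,4]),c[i].round(1)) for i in range(1,n) if s[i,4]>mn]
for n,d in(("scene",a),("top",b)):
    print(n,"red",blobs(d,(0,200,110),(5,255,255))); print(n,"blue",blobs(d,(105,150,80),(125,255,255)))
    print(n,"green",blobs(d,(70,100,30),(90,255,130),80))
t=b["frame"]
c1=cv2.resize(t[150:250,230:370],None,fx=5,fy=5,interpolation=cv2.INTER_CUBIC)
c2=cv2.resize(t[85:260,415:525],None,fx=3,fy=3,interpolation=cv2.INTER_CUBIC)
save("c1",c1); save("c2",c2)
E
```

```text
scene red [([453, 193, 7, 6], 33, array([455.8, 195.6])), ([386, 211, 9, 8], 56, array([390.3, 214.7])), ([160, 233, 56, 11], 233, array([185.3, 238. ]))]
scene blue [([374, 168, 8, 7], 42, array([377.3, 170.6]))]
scene green [([546, 0, 13, 50], 341, array([551.3,  25.7])), ([580, 0, 58, 71], 1706, array([600.5,  27.5])), ([560, 3, 10, 49], 276, array([564.4,  28.2])), ([594, 43, 36, 31], 269, array([609.9,  59.5])), ([474, 46, 77, 29], 1399, array([511.4,  59.6])), ([426, 127, 22, 15], 81, array([438.8, 133.8])), ([400, 139, 25, 13], 169, array([412.5, 144.6])), ([158, 171, 5, 61], 253, array([160.3, 202.6])), ([408, 272, 62, 31], 629, array([446.4, 286.3]))]
top red [([447, 159, 57, 9], 293, array([475.3, 162.7])), ([255, 160, 10, 10], 71, array([259.1, 164.1])), ([175, 169, 10, 10], 73, array([179.1, 173.1]))]
top blue [([246, 227, 10, 10], 82, array([250.4, 231.3]))]
top green [([505, 168, 11, 75], 122, array([510.6, 202.4])), ([165, 279, 37, 38], 382, array([180.1, 296.7])), ([145, 296, 23, 21], 135, array([157.8, 304.1]))]
```

View pics/c1.png

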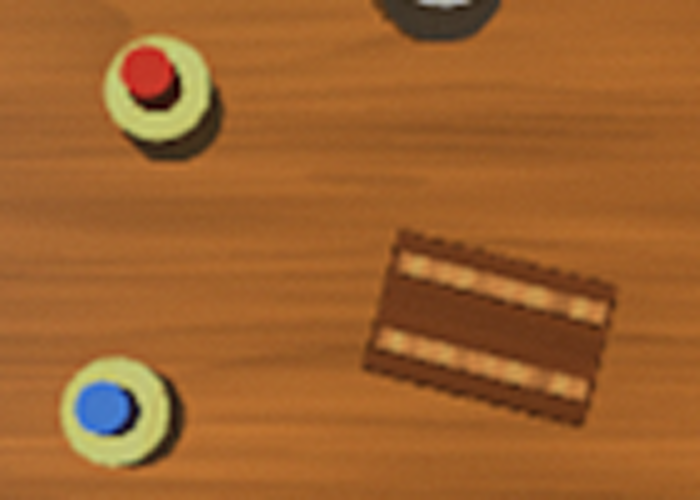

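View pics/c2.png

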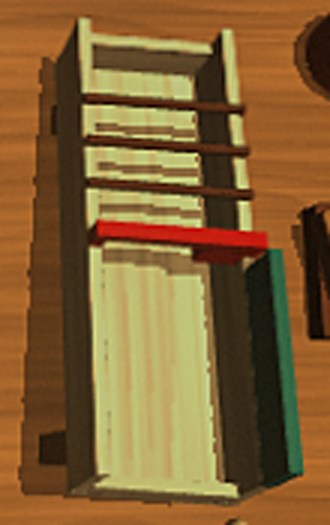

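Crop 1 confirms the red-handled, beige-headed pounder at top (259,164) and the smaller cradle at (328,215). Crop 2 shows the chute: gate at about (475,163), green fence on the right.

```bash
python3 - <<'E'
from h import *
b=shot("top");np.set_printoptions(precision=4,suppress=True)
c=lambda p,s,o:(np.array(p)+.5)/s-.5+np.array(o)
print("red",onz(b,[259.1,164.1],.122),onz(b,c([158,90],5,(230,150)),.07))
print("blue",onz(b,[250.4,231.3],.122))
m=cv2.inRange(cv2.cvtColor(b["frame"],cv2.COLOR_RGB2HSV),(10,60,130),(25,165,255))
P=onz(b,c([(400,230),(615,285),(585,425),(363,368)],5,(230,150)),.008)
print("cradle",P,P.mean(0)); d=P[1]+P[2]-P[0]-P[3]; print(np.linalg.norm(d)/2,np.degrees(np.arctan2(d[1],d[0])))
R=onz(b,c([(403,264),(605,312),(378,340),(587,388)],5,(230,150)),.02); print(R,R.mean(0)); d=R[1]+R[3]-R[0]-R[2];print(np.degrees(np.arctan2(d[1],d[0])))
print("gate top",onz(b,c([(92,222),(267,235)],3,(415,85)),.185))
print("wall dn",onz(b,c([(83,20),(232,30)],3,(415,85)),.110)); print("wall up",onz(b,c([(97,482),(240,490)],3,(415,85)),.206))
o=bot.get_obs();print(o["eef_pos"],o["q"],imaging.read_camera("wrist")["tool_from_camera"])
for n,p in(("mug",(318,140)),("jar",(365,113))): print(n,onz(b,p,.095))
E
```

```text
red [[0.6278 0.3132 0.122 ]] [[0.6289 0.3147 0.07  ]]
blue [[0.4379 0.3333 0.122 ]]
cradle [[0.5543 0.1721 0.008 ]
 [0.5204 0.0395 0.008 ]
 [0.4343 0.0585 0.008 ]
 [0.4688 0.1944 0.008 ]] [0.4945 0.1161 0.008 ]
0.1385185925072818 -104.27137727360589
[[0.5316 0.17   0.02  ]
 [0.5025 0.0468 0.02  ]
 [0.485  0.1849 0.02  ]
 [0.4562 0.0581 0.02  ]] [0.4938 0.1149 0.02  ]
-103.04024382661225
gate top [[ 0.6301 -0.1939  0.185 ]
 [ 0.6192 -0.3516  0.185 ]]
wall dn [[ 0.8511 -0.219   0.11  ]
 [ 0.8425 -0.3666  0.11  ]]
wall up [[ 0.3994 -0.1826  0.206 ]
 [ 0.3925 -0.3053  0.206 ]]
[0.2775 0.615  0.2308] [-1.2551  0.4774  0.0224  1.5559 -0.0115  1.1093 -0.0831] [[-0.0012  0.9561  0.2929  0.0756]
 [ 1.      0.001   0.0009  0.0001]
 [ 0.0005  0.2929 -0.9561 -0.1419]
 [ 0.      0.      0.      1.    ]]
mug [[0.7061 0.1467 0.095 ]]
jar [[0.7886 0.0082 0.095 ]]
```

Emit:
carry_out --targets '[0,25,-21.5,0,-5.65,0,25,-21.5,0,-5.65,0,25,-21.5,0,-5.65,0,25,-21.5,0,-5.65,0,25,-21.5,0,-5.65,0,25,-21.5,0,-5.65,0,25,-21.5,0,-5.65,0,25,-21.5,0,-5.65,0,25,-21.5,0,-5.65,0,25,-21.5,0,-5.65,0,25,-21.5,0,-5.65,0,25,-21.5,0,-5.65,0,25,-21.5,0,-5.65,0,25,-21.5,0,-5.75,0,0,0,0,0]' --newtons 25

```text
t: 1.8
eef_pos: [0.6314, 0.3083, 0.2314]
tool_rot: [0.002, 0.788, 0.615, -0.0]
contact_force: [0.5, -0.3, -0.8]
gripper_width: 1.001
grasp_force: 0.0
```

```bash
cat >> h.py <<'E'
def yaw():
    q=bot.get_obs()["tool_rot"]; from scipy.spatial.transform import Rotation as R
    y=R.from_quat([q[1],q[2],q[3],q[0]]).as_matrix(); return np.degrees(np.arctan2(y[1,1],y[0,1])), y[:,2]
E
python3 - <<'E'
from h import *
d=shot("wrist"); o=bot.get_obs(); print(o["eef_pos"],yaw(),o["q"])
h=cv2.cvtColor(d["frame"],cv2.COLOR_RGB2HSV); m=cv2.inRange(h,(0,190,90),(6,255,255))
n,l,s,c=cv2.connectedComponentsWithStats(m)
for i in range(1,n):
    if s[i,4]>60: print(s[i],c[i],onz(d,c[i],.122))
save("w1",d["frame"])
E
```

```text
[0.62942203 0.31119808 0.23121689] (np.float64(-13.752725876941234), array([ 9.58097756e-04, -1.68941348e-03, -9.99998114e-01])) [-0.82722203  0.5492514   0.42070426  1.50372684 -0.23482588  1.13893328
 -0.60291893]
[295 172  35  32 576] [310.27430556 190.38020833] [[0.62596248 0.31262283 0.122     ]]
```

View pics/w1.png

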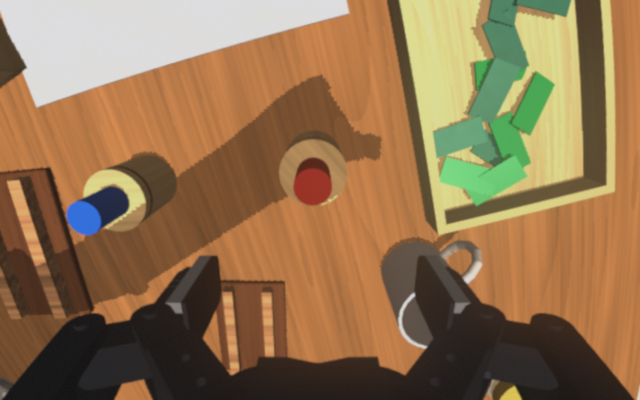

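The wrist view shows the red handle top at (312,188), with clear space around it. Descend and grasp.

Emit:
carry_out --targets '[0,-2.4,2,-24,0,0,0,0,-24,0,0,0,0,-24,0,0,0,0,-24,0,0,0,0,-24,0,0,0,0,-24,0,0,0,0,0,0,255,0,0,0,0,255,0,0,0,0,255,0,0,0,0,255,0,0,0,0,255,0,0,0,0,255,0,0,0,0,255,0,0,0,0]' --newtons 25

```text
t: 3.25
eef_pos: [0.6261, 0.3166, 0.0884]
tool_rot: [0.0, 0.785, 0.619, 0.001]
contact_force: [0.4, 0.5, 6.5]
gripper_width: 0.342
grasp_force: 26.6
```

Emit:
carry_out --targets '[255,0,0,20,0,255,0,0,20,0,255,0,0,20,0,255,-12,-15.3,0,0,255,-12,-15.3,0,0,255,-12,-15.3,0,0,255,-12,-15.3,0,0,255,-12,-15.3,0,0,255,-12,-15.3,0,0,255,-12,-15.3,0,0,255,-12,-15.3,0,0,255,-12,-15.3,0,0,255,-12,-15.3,0,0,255,0,0,0,0,255,0,0,0,0]'

```text
t: 4.75
eef_pos: [0.505, 0.1634, 0.1472]
tool_rot: [-0.0, 0.785, 0.619, 0.0]
contact_force: [0.7, 0.1, -1.7]
gripper_width: 0.343
grasp_force: 26.3
```

```bash
python3 - <<'E'
from h import *
for i in range(3): print(bot.get_obs()["eef_pos"],yaw()[0]); d=shot("wrist")
s=shot("scene");t=shot("top"); o=bot.get_obs();print(o["gripper_width"],o["grasp_force"],o["contact_force"])
A=cv2.resize(s["frame"][130:260,270:430],None,fx=3,fy=3,interpolation=cv2.INTER_CUBIC)
im=np.zeros((590,800,3),np.uint8); im[:390,:480]=A; W=d["frame"][:,160:480]; im[:400,480:800]=W
save("x2",im)
E
```

```text
[0.50497661 0.16338663 0.14724853] -13.502076081364018
[0.50537052 0.16395922 0.14728691] -13.45845189184349
[0.50554683 0.16418011 0.14729176] -13.434239306167463
0.34388278505465436 26.281622350215912 [-0.41505773  0.5468046  -1.55664864]
```

View pics/x2.png

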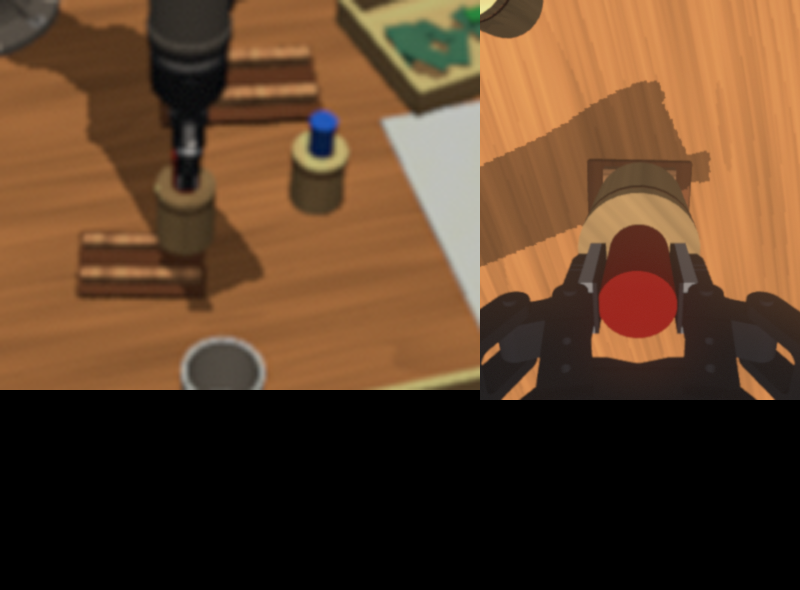

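The pounder hangs upright in the fingers; the cradle's far end is visible at wrist (268–372,160). Refine the offset from that.

```bash
python3 - <<'E'
from h import *
np.set_printoptions(precision=4,suppress=True)
d=shot("wrist"); o=bot.get_obs(); print(o["eef_pos"])
P=onz(d,[(268.5,159.5),(372,162)],.008); u=np.array([-.2334,-.9724]); C=np.array([.4942,.1155])
print(P, P.mean(0)[:2]+.07*u, np.linalg.norm(P[0]-P[1]), np.degrees(np.arctan2(*(P[0]-P[1])[[1,0]])))
h=cv2.cvtColor(d["frame"],cv2.COLOR_RGB2HSV); m=cv2.inRange(h,(0,190,130),(6,255,255))
c=max(cv2.findContours(m,0,1)[0],key=cv2.contourArea); print(cv2.boundingRect(c))
z=o["eef_pos"][2]-.0884+.122
T=onz(d,[318,305],z); print("handle top",T,(T[0,:2]-C)@u,(T[0,:2]-C)@[-u[1],u[0]])
E
```

```text
[0.5054 0.1638 0.1472]
[[0.4693 0.1951 0.008 ]
 [0.554  0.1725 0.008 ]] [0.4953 0.1157] 0.08761991181359581 165.10290054916857
(279, 271, 78, 67)
handle top [[0.5046 0.1635 0.1808]] -0.04904820510268037 -0.0011172732376643693
```

Emit:
carry_out --targets '[255,1.5,-0.3,-12,0,255,0,0,-12,0,255,0,0,-8,0,255,0,0,-5,0,255,0,0,-3,0,255,0,0,0,0,255,0,0,0,0]' --newtons 20

```text
t: 5.75
eef_pos: [0.5075, 0.1628, 0.1077]
tool_rot: [0.0, 0.785, 0.619, 0.001]
contact_force: [0.8, -0.9, 3.2]
gripper_width: 0.34
grasp_force: 25.1
```

Emit:
carry_out --targets '[255,-2.3,-9.5,1.2,0,255,-2.3,-9.5,1.2,0,255,-2.3,-9.5,-0.4,0,255,-2.3,-9.5,-0.4,0,255,-2.3,-9.4,-2,0,255,-2.2,-9.4,-2,0,255,0,0,0,0]'

```text
t: 6.45
eef_pos: [0.4939, 0.107, 0.1069]
tool_rot: [-0.001, 0.785, 0.619, 0.002]
contact_force: [-3.7, 3.7, 15.4]
gripper_width: 0.341
grasp_force: 28.1
```

```bash
python3 - <<'E'
from h import *
s=shot("scene");d=shot("wrist"); o=bot.get_obs();print(o["eef_pos"],o["gripper_width"],o["grasp_force"],o["contact_force"])
im=np.zeros((400,800,3),np.uint8); im[:390,:480]=cv2.resize(s["frame"][130:260,270:430],None,fx=3,fy=3); im[:400,480:800]=d["frame"][:,160:480]
save("x3",im)
E
```

```text
[0.49399545 0.10741562 0.10677337] 0.3437908608676776 28.199199736118317 [-3.73923553  3.39631863 17.37145899]
```

View pics/x3.png

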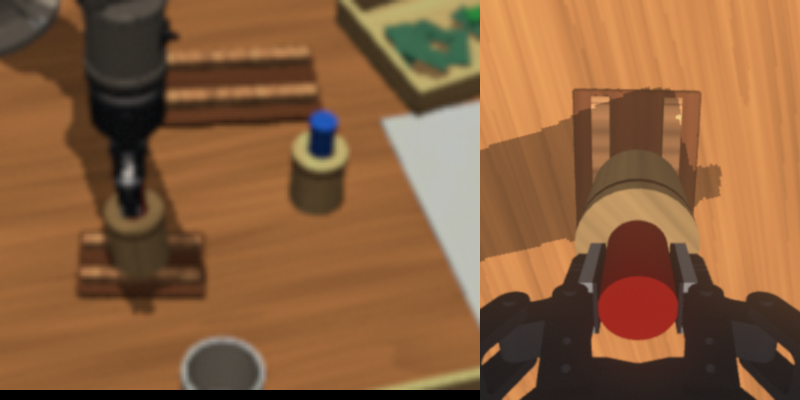

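It stayed upright and slid on the rails instead of tipping. I'll catch the bottom of the head on the rails' end, so that the pounder turns in the fingers.

Emit:
carry_out --targets '[255,0,0,15,0,255,0,0,15,0,255,4.9,20.4,0,0,255,4.9,20.4,0,0,255,4.9,20.4,0,0,255,4.9,20.4,0,0,255,4.9,20.4,0,0,255,0,0,0,0,255,0,0,-20,0,255,0,0,-20,0,255,0,0,0,0,255,-1.6,-6.8,0,0]' --newtons 20

```text
t: 7.75
eef_pos: [0.5158, 0.2023, 0.095]
tool_rot: [-0.0, 0.785, 0.62, 0.0]
contact_force: [-0.5, 3.8, -1.1]
gripper_width: 0.343
grasp_force: 26.3
```

Emit:
carry_out --targets '[255,-2.1,-8.6,1.5,0,255,-2.1,-8.6,1.4,0,255,-2.1,-8.7,0,0,255,-2.1,-8.7,-0.3,0,255,-2.1,-8.6,-1.7,0,255,-2.1,-8.6,-1.7,0,255,-2,-8.2,-3.2,0,255,-2,-8.2,-3.2,0,255,0,0,0,0]'

```text
t: 8.65
eef_pos: [0.4987, 0.1311, 0.0871]
tool_rot: [0.0, 0.786, 0.618, -0.001]
contact_force: [1.2, 1.0, 1.7]
gripper_width: 0.343
grasp_force: 24.9
```

```bash
python3 - <<'E'
from h import *
s=shot("scene");d=shot("wrist"); o=bot.get_obs();print(o["eef_pos"],o["gripper_width"],o["grasp_force"],o["contact_force"])
im=np.zeros((400,800,3),np.uint8); im[:390,:480]=cv2.resize(s["frame"][130:260,270:430],None,fx=3,fy=3); im[:400,480:800]=d["frame"][:,160:480]
save("x4",im)
E
```

```text
[0.49896036 0.13227909 0.08736697] 0.34532367380722023 24.92423325777054 [ 0.48699763 -0.20238901  0.02135393]
```

View pics/x4.png

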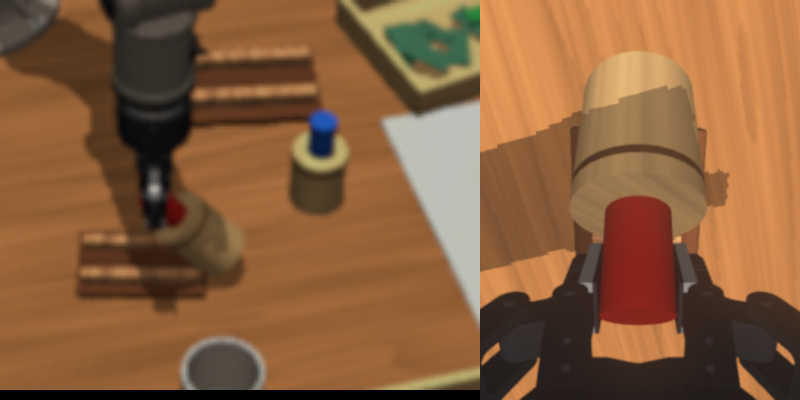

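Now the pounder is tilted about 45° in the fingers (head at (640,140) in the right panel). Move it over the rails and press it down along the arc.

Emit:
carry_out --targets '[255,0,0,15,0,255,0,0,15,0,255,-4.8,-20,0,0,255,-4.8,-20,0,0,255,0,0,0,0,255,0,0,-10,0,255,0,0,-8,0,255,0,0,0,0]'

```text
t: 9.55
eef_pos: [0.4885, 0.0938, 0.0979]
tool_rot: [-0.001, 0.785, 0.62, -0.002]
contact_force: [0.4, -0.1, -1.3]
gripper_width: 0.347
grasp_force: 24.7
```

Emit:
carry_out --targets '[255,-1.9,-8.1,-5.5,0,255,-1.9,-8.1,-5.5,0,255,-1.7,-7.1,-6.6,0,255,-1.7,-7.1,-6.6,0,255,-1.4,-5.8,-7.7,0,255,-1.4,-5.8,-7.7,0,255,-1.1,-4.5,-8.7,0,255,-1.1,-4.5,-8.7,0,255,0,0,0,0]'

```text
t: 10.45
eef_pos: [0.4772, 0.0415, 0.0416]
tool_rot: [-0.0, 0.786, 0.619, -0.0]
contact_force: [-0.4, -1.8, 1.4]
gripper_width: 0.343
grasp_force: 23.3
```

```bash
python3 - <<'E'
from h import *
s=shot("scene");d=shot("wrist"); o=bot.get_obs();print(o["eef_pos"],o["gripper_width"],o["grasp_force"],o["contact_force"])
im=np.zeros((400,800,3),np.uint8); im[:390,:480]=cv2.resize(s["frame"][130:260,270:430],None,fx=3,fy=3); im[:400,480:800]=d["frame"][:,160:480]
save("x5",im)
E
```

```text
[0.47753458 0.04208528 0.04242438] 0.34188013844359677 23.258416950702667 [-1.14314374 -1.24892719  0.23746125]
```

View pics/x5.png

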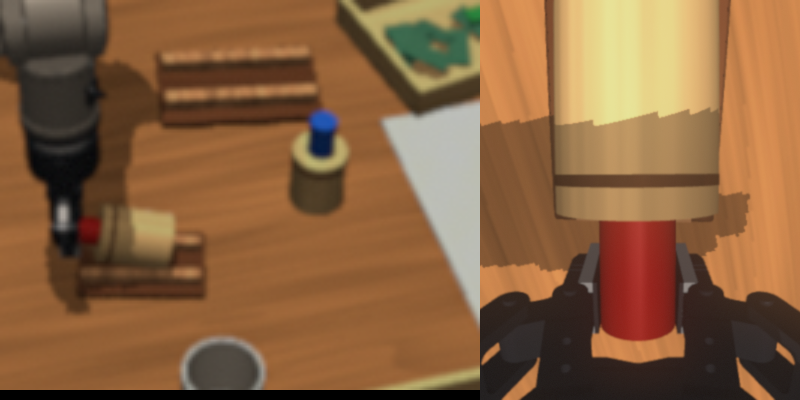

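Nearly lying, head about mid-cradle. Finish the arc, let go, lift.

Emit:
carry_out --targets '[255,-0.5,-2,-6,0,255,-0.5,-2,-6,0,255,-0.3,-1.5,-5,0,255,0,0,-2,0,255,0,0,0,0]'

```text
t: 11.05
eef_pos: [0.476, 0.0366, 0.0233]
tool_rot: [-0.0, 0.785, 0.619, -0.0]
contact_force: [-0.9, -0.1, 1.3]
gripper_width: 0.342
grasp_force: 22.9
```

```bash
python3 - <<'E'
from h import *
d=shot("wrist");t=shot("top");s=shot("scene"); o=bot.get_obs();print(o["eef_pos"],o["gripper_width"],o["grasp_force"],o["contact_force"])
im=np.zeros((400,800,3),np.uint8); im[:390,:480]=cv2.resize(s["frame"][130:260,270:430],None,fx=3,fy=3); im[:400,480:800]=d["frame"][:,160:480]
save("x6",im)
E
```

```text
[0.47610674 0.03672512 0.02372126] 0.3422569182570901 22.929702401161194 [ 0.12634671 -0.67716135 -0.35683818]
```

View pics/x6.png

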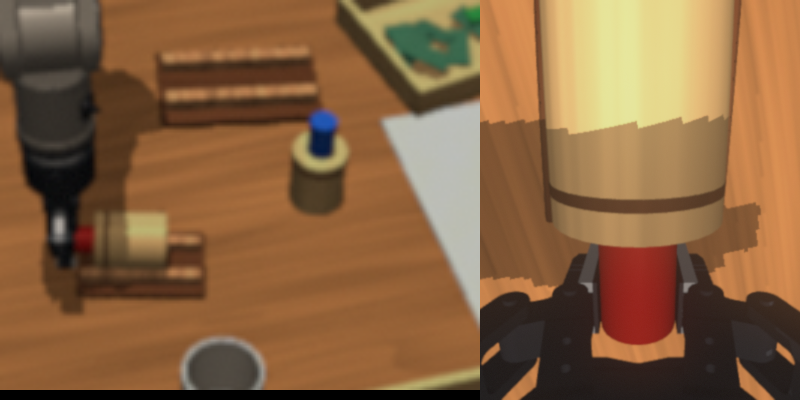

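Emit:
carry_out --targets '[200,0,0,0,0,80,0,0,0,0,0,0,0,0,0,0,0,0,0,0,0,0,0,0,0,0,0,0,10,0,0,0,0,20,0,0,0,0,30,0,0,0,0,40,0,0,2.8,11.7,30,0,0,2.8,11.7,20,0,0,2.8,11.7,0,0,0,2.8,11.7,0,0,0,2.8,11.7,0,0,0,2.8,11.7,0,0,0,0,0,0,0,0,0,0,0,0]'

```text
t: 12.9
eef_pos: [0.4926, 0.1067, 0.173]
tool_rot: [0.0, 0.785, 0.619, -0.001]
contact_force: [0.4, 0.7, 0.3]
gripper_width: 0.998
grasp_force: 0.0
```

```bash
python3 - <<'E'
from h import *
d=shot("wrist");t=shot("top");s=shot("scene"); o=bot.get_obs();print(o["t"],o["eef_pos"],o["gripper_width"],yaw()[0])
def red(d,x0):
    m=cv2.inRange(cv2.cvtColor(d["frame"],cv2.COLOR_RGB2HSV),(0,180,60),(7,255,255)); n,l,s,c=cv2.connectedComponentsWithStats(m)
    return [(s[i].tolist(),c[i].round(1),onz(d,c[i],.045+x0).round(4)) for i in range(1,n) if s[i,4]>40]
print("w",red(d,.01)); print("t",red(t,.01))
im=np.zeros((400,800,3),np.uint8); im[:390,:480]=cv2.resize(s["frame"][130:260,270:430],None,fx=3,fy=3); im[:400,480:800]=d["frame"][:,160:480]
save("x7",im); cv2.imwrite("w7.png",d["frame"][...,::-1])
E
```

```text
13.05 [0.49278127 0.1060721  0.17345865] 1.0002336871073148 -13.547422380252229
w [([300, 249, 33, 40, 1190], array([315.5, 268.1]), array([[0.4736, 0.0399, 0.055 ]]))]
t [([446, 158, 58, 15, 432], array([477.9, 164.2]), array([[ 0.6448, -0.3361,  0.055 ]])), ([175, 169, 10, 10, 79], array([179.3, 173.2]), array([[0.6146, 0.5639, 0.055 ]]))]
```

View pics/x7.png

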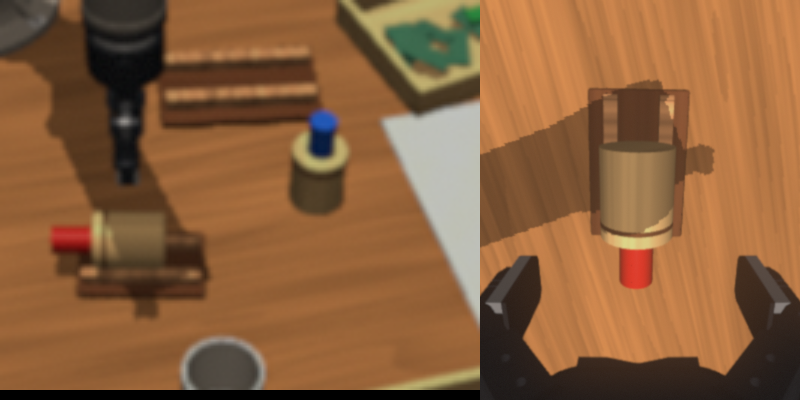

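```bash
python3 - <<'E'
from h import *
d=shot("wrist"); u=np.array([-.2334,-.9724]); C=np.array([.4948,.1156]); v=np.array([-u[1],u[0]])
for n,p,z in(("tip",(316,288.5),.06),("face",(317,150),.074),("shoulder",(316,247),.06)):
    P=onz(d,p,z)[0,:2]; print(n,P,(P-C)@u*1e3,(P-C)@v*1e3)
p=bot.get_obs()["eef_pos"]; print(p,(p[:2]-C)@u*1e3,(p[:2]-C)@v*1e3)
E
```

```text
tip [0.47001299 0.02227728] 96.53229869470474 -2.3213670583097334
face [0.49988614 0.14150465] -26.37678325920549 -1.1003852265775536
shoulder [0.4794277  0.06088957] 56.7883201687947 -2.1786062831499575
[0.49284735 0.10614264 0.17358424] 9.652089762688416 0.30859305489474087
```

Let go and lying on the rails, head middle about 12 mm from the cradle's middle. Take it across the head.

Emit:
carry_out --targets '[0,-2.3,-1.9,-30,0,0,0,0,-35,0,0,0,0,-35,0,0,0,0,-30,0,0,0,0,-15,0,0,0,0,-8,0,0,0,0,0,0,255,0,0,0,0,255,0,0,0,0,255,0,0,0,0,255,0,0,0,0,255,0,0,0,0,255,0,0,0,0]' --newtons 35

```text
t: 14.4
eef_pos: [0.4915, 0.1052, 0.0218]
tool_rot: [0.0, 0.785, 0.619, 0.001]
contact_force: [-1.1, 0.1, 7.2]
gripper_width: 0.719
grasp_force: 37.2
```

Emit:
carry_out --targets '[255,0,0,15,0,255,0,0,30,0,255,0,0,35,0,255,0,0,35,0,255,0,0,40,0,255,0,0,40,0,255,0,0,40,0,255,0,0,30,0,255,0,0,0,0]'

```text
t: 15.3
eef_pos: [0.4929, 0.1055, 0.2901]
tool_rot: [0.001, 0.785, 0.619, 0.004]
contact_force: [0.5, -0.3, -1.7]
gripper_width: 0.714
grasp_force: 39.0
```

```bash
python3 - <<'E'
from h import *
np.set_printoptions(precision=4,suppress=True)
t=shot("top");s=shot("scene"); print(bot.get_obs()["eef_pos"])
def big(m,box):
    k=np.zeros_like(m); x,y,X,Y=box; k[y:Y,x:X]=m[y:Y,x:X]; return k
def red(d,box): return big(cv2.inRange(cv2.cvtColor(d["frame"],cv2.COLOR_RGB2HSV),(0,150,60),(8,255,255)),box)
for n,d,box in(("top",t,(425,140,525,190)),("scene",s,(140,220,235,255))):
    m=red(d,box); ys,xs=np.nonzero(m); cols=np.arange(xs.min(),xs.max()+1)
    up=np.array([ys[xs==c].min() if (xs==c).any() else np.nan for c in cols]); lo=np.array([ys[xs==c].max() if (xs==c).any() else np.nan for c in cols])
    print(n,cols[0],cols[-1]); print(up.astype(int).tolist()); print(lo.astype(int).tolist())
    g=slice(4,-4); p=np.polyfit(cols[g],up[g]-.5,1)
    e=np.array([cols[0]-.5,cols[-1]+.5]); P=onz(d,np.c_[e,np.polyval(p,e)],.1855); print(P,P.mean(0),np.linalg.norm(P[1]-P[0]),np.degrees(np.arctan2(*(P[0]-P[1])[[1,0]]))-90)
for n,d,box in(("top",t,(490,155,530,260)),("scene",s,(145,160,175,250))):
    m=big(cv2.inRange(cv2.cvtColor(d["frame"],cv2.COLOR_RGB2HSV),(65,80,20),(95,255,200)),box); ys,xs=np.nonzero(m)
    r=cv2.convexHull(np.c_[xs,ys].astype(np.int32)); q=cv2.approxPolyDP(r,2,True).reshape(-1,2); print(n,"fence",q.tolist())
# row profile across the channel in top view at a few rows
h=cv2.cvtColor(t["frame"],cv2.COLOR_RGB2HSV)
for y in(185,200,215,230): print(y,h[y,430:520,2].tolist())
E
```

```text
[0.4904 0.1051 0.2858]
top 446 503
[164, 158, 158, 159, 159, 159, 159, 145, 159, 159, 145, 159, 159, 159, 159, 159, 159, 160, 160, 160, 160, 160, 160, 146, 146, 160, 160, 160, 160, 160, 161, 161, 161, 147, 147, 161, 161, 161, 161, 161, 161, 161, 161, 161, 161, 161, 161, 161, 162, 162, 162, 162, 162, 162, 162, 162, 162, 162]
[166, 166, 166, 164, 164, 164, 163, 163, 164, 164, 164, 164, 164, 164, 164, 165, 165, 165, 165, 164, 164, 164, 164, 165, 165, 165, 165, 165, 165, 166, 165, 165, 166, 167, 171, 171, 171, 171, 171, 172, 172, 172, 172, 172, 172, 172, 172, 171, 171, 170, 169, 169, 170, 170, 170, 169, 168, 167]
[[ 0.6409 -0.1946  0.1855]
 [ 0.6228 -0.3511  0.1855]] [ 0.6319 -0.2729  0.1855] 0.1574849707609437 -6.568558609340016
scene 159 216
[239, 238, 238, 237, 237, 237, 237, 237, 237, 236, 236, 236, 236, 237, 237, 237, 237, 237, 237, 237, 237, 237, 236, 236, 236, 236, 236, 236, 235, 235, 235, 235, 235, 235, 235, 235, 234, 234, 234, 234, 234, 234, 234, 233, 233, 233, 233, 233, 233, 233, 233, 232, 232, 232, 232, 232, 232, 234]
[243, 244, 245, 245, 244, 245, 245, 244, 246, 243, 243, 243
[... 1435 characters left out ...]
, 191, 192, 189, 190, 191, 191, 189, 191, 191, 190, 189, 191, 191, 191, 191, 190, 190, 190, 193, 191, 192, 194, 190, 190, 197, 208, 140, 144, 118, 44, 54, 59, 55, 52, 51, 55, 52, 50, 56, 57, 49, 24, 27, 27, 28, 26, 27, 27, 27, 28, 86, 108, 105, 106, 103, 166, 172, 168, 167, 169, 168]
230 [40, 36, 37, 37, 37, 37, 43, 63, 60, 61, 62, 60, 58, 60, 54, 44, 95, 207, 195, 195, 188, 182, 191, 195, 191, 189, 189, 191, 191, 191, 195, 190, 190, 190, 190, 191, 190, 190, 189, 190, 190, 191, 191, 191, 192, 189, 190, 190, 189, 191, 188, 192, 190, 189, 196, 207, 127, 139, 139, 42, 54, 56, 56, 55, 53, 54, 54, 51, 54, 55, 54, 40, 25, 29, 29, 29, 30, 28, 26, 26, 73, 105, 106, 105, 106, 168, 171, 164, 166, 166]
```

```bash
python3 - <<'E'
from h import *
np.set_printoptions(precision=4,suppress=True)
t=shot("top")
P=onz(t,[(445.5,157.8),(503.5,161.8)],.1855); print("gate top",P,P.mean(0),np.degrees(np.arctan2(*(P[0]-P[1])[[1,0]]))-90)
def line(pts,h):
    Q=[]
    for p in pts:
        z=.115+h
        for _ in range(5): q=onz(t,p,z)[0]; z=.115-.2126*(q[0]-.508)+h
        Q.append(q)
    Q=np.array(Q); f=np.polyfit(Q[:,0],Q[:,1],1); print(Q[:,:2].tolist(),np.degrees(np.arctan(f[0])),"y@.508",np.polyval(f,.508),"y@.62",np.polyval(f,.62))
line([(444.4,185),(445.6,200),(446.0,215),(446.5,230)],.0705)
line([(505.6,185),(507.2,200),(508.6,215),(509.7,230)],.121)
line([(510.7,185),(511.9,200),(513.6,215),(514.5,230)],.121)
E
```

```text
gate top [[ 0.6323 -0.1943  0.1855]
 [ 0.6224 -0.3511  0.1855]] [ 0.6274 -0.2727  0.1855] -3.6426959798859
[[0.5605030752386981, -0.1920930708565543], [0.5188314052063853, -0.19081875391678182], [0.4782536789135909, -0.18751646155255108], [0.43872133600927277, -0.18459993799525948]] -3.627561901200409 y@.508 -0.1893227294493408 y@.62 -0.1964232642259954
[[0.5522605294753922, -0.332741131085896], [0.5125122484917459, -0.3304447347768582], [0.473809641310685, -0.3277627318728132], [0.4360998720735768, -0.3244588760367018]] -4.062416584399549 y@.508 -0.3298695672508089 y@.62 -0.33782398616632114
[[0.5523229896004668, -0.34602941493249234], [0.5125502165449585, -0.342527047786226], [0.4738299282028048, -0.3404490649276855], [0.4361007659428665, -0.3364809792655563]] -4.532225575057545 y@.508 -0.34250507694664484 y@.62 -0.35138305465039854
```

Emit:
carry_out --targets '[255,1.6,-29,0,0.78,255,1.6,-29,0,0.78,255,1.6,-29,0,0.78,255,1.6,-29,0,0.78,255,1.6,-29,0,0.78,255,1.6,-29,0,0.78,255,1.6,-29,0,0.78,255,1.6,-29,0,0.78,255,1.6,-29,0,0.78,255,1.6,-29,0,0.78,255,1.6,-29,0,0.78,255,1.6,-29,0,0.78,255,0,0,0,0,255,0,0,0,0]'

```text
t: 16.85
eef_pos: [0.5087, -0.2432, 0.2839]
tool_rot: [-0.001, 0.733, 0.68, -0.001]
contact_force: [-0.2, 1.2, -1.1]
gripper_width: 0.718
grasp_force: 38.9
```

```bash
python3 - <<'E'
from h import *
np.set_printoptions(precision=4,suppress=True)
for i in range(2):
    d=shot("wrist"); o=bot.get_obs(); print(o["eef_pos"],yaw()[0],o["gripper_width"])
m=cv2.inRange(cv2.cvtColor(d["frame"],cv2.COLOR_RGB2HSV),(0,170,60),(7,255,255))
for c in cv2.findContours(m,0,1)[0]:
    if cv2.contourArea(c)>60: print("red",cv2.boundingRect(c),cv2.minAreaRect(c))
p=o["eef_pos"]; a=np.radians(-4.2); ey=np.array([-np.sin(a),np.cos(a),0])
A=p+[0,0,.025]; print("expected tip/shoulder/head px",proj(d,[A-.084*ey,A-.038*ey,A,A+.038*ey]))
# green fence inner top edge + wall in the wrist view
g=cv2.inRange(cv2.cvtColor(d["frame"],cv2.COLOR_RGB2HSV),(65,80,20),(95,255,200))
for c in cv2.findContours(g,0,1)[0]:
    if cv2.contourArea(c)>100: print("green",cv2.boundingRect(c),cv2.approxPolyDP(c,3,True).reshape(-1,2).tolist())
h=cv2.cvtColor(d["frame"],cv2.COLOR_RGB2HSV)
E
```

```text
[ 0.5092 -0.2422  0.2842] -4.1289400822041875 0.7169413742522885
[ 0.5095 -0.2417  0.2845] -4.063973191264705 0.715123370634887
red (425, 127, 59, 180) ((452.53173828125, 214.54335021972656), (41.81572723388672, 179.1233673095703), 8.746162414550781)
expected tip/shoulder/head px [[319.836  437.627 ]
 [320.1049 365.1538]
 [320.3556 290.251 ]
 [320.6292 199.0721]]
green (174, 363, 16, 10) [[188, 363], [175, 365], [175, 372], [189, 370]]
```

```bash
python3 - <<'E'
from h import *
np.set_printoptions(precision=4,suppress=True)
d=shot("wrist");t=shot("top");s=shot("scene"); p=bot.get_obs()["eef_pos"]
a=np.radians(-4.2); ex=np.array([np.cos(a),np.sin(a),0]); ey=np.array([-ex[1],ex[0],0]); M=np.array([.508,-.2655,0])
G=M+.115*ex; G[2]=.1855
print("gate exp wrist",proj(d,[G+.077*ey+s_*.006*ex for s_ in(-1,1)]+[G-.077*ey+s_*.006*ex for s_ in(-1,1)]))
m=cv2.inRange(cv2.cvtColor(d["frame"],cv2.COLOR_RGB2HSV),(0,170,60),(7,255,255))
c=max(cv2.findContours(m,0,1)[0],key=cv2.contourArea); print(cv2.approxPolyDP(c,2,True).reshape(-1,2).tolist())
A=p+[0,0,.025]
for n,q in(("top",t),("scene",s)):
    e=proj(q,[A-.084*ey,A-.076*ey+.0,A-.038*ey]); print(n,"exp tip..shoulder",e.tolist())
    m=cv2.inRange(cv2.cvtColor(q["frame"],cv2.COLOR_RGB2HSV),(0,150,40),(8,255,255)); k,l,st,ce=cv2.connectedComponentsWithStats(m)
    print([(st[i].tolist(),ce[i].round(1)) for i in range(1,k) if st[i,4]>25 and np.linalg.norm(ce[i]-e[1])<80])
E
```

```text
gate exp wrist [[472.1186 127.833 ]
 [488.2926 128.1112]
 [447.0539 311.8028]
 [460.78   311.5404]]
[[479, 129], [465, 130], [450, 250], [442, 254], [441, 261], [436, 255], [438, 254], [435, 257], [425, 256], [424, 259], [438, 287], [449, 294], [457, 305], [466, 260], [482, 130]]
top exp tip..shoulder [[520.7887371665375, 199.5276869705907], [517.4170401165101, 199.26746310001224], [501.35883652283763, 198.02983553692388]]
[([445, 158, 50, 15, 321], array([469.8, 163.2]))]
scene exp tip..shoulder [[155.96458751272203, 177.81063608442818], [158.96334880007797, 177.44601765564653], [173.19232338189335, 175.72038331956122]]
[([154, 172, 16, 12, 166], array([161.9, 177.3])), ([159, 232, 58, 17, 412], array([184.4, 238.7]))]
```

Emit:
carry_out --targets '[255,-4,-1,-25,0,255,0,0,-30,0,255,0,0,-30,0,255,0,0,-25,0,255,0,0,-20,0,255,0,0,-15,0,255,0,0,-6,0,255,0,0,-4,0,255,0,0,0,0,255,0,0,0,0]'

```text
t: 18.1
eef_pos: [0.5065, -0.2442, 0.1315]
tool_rot: [0.001, 0.732, 0.681, 0.0]
contact_force: [0.9, -0.3, -1.7]
gripper_width: 0.715
grasp_force: 39.0
```

```bash
python3 - <<'E'
from h import *
o=bot.get_obs(); print(o["t"],o["eef_pos"],yaw()[0],o["gripper_width"],o["contact_force"],o["torque"])
E
```

```text
18.1 [ 0.50645235 -0.24424416  0.13153337] -4.12410420460248 0.7149406159519401 [ 0.91110533 -0.31651064 -1.65981707] [-0.0063335  -0.00696606  0.00288336]
```

No contact, so release and lift out.

Emit:
carry_out --targets '[0,0,0,0,0,0,0,0,0,0,0,0,0,0,0,0,0,0,0,0,0,0,0,0,0,0,0,0,8,0,0,0,0,12,0,0,0,0,20,0,0,0,0,30,0,0,0,0,40,0,0,0,0,40,0,0,0,0,0,0,0,0,0,0,0,0,0,0,0,0,0,0,0,0,0,0,0,0,0,0]'

```text
t: 19.7
eef_pos: [0.5053, -0.2438, 0.2797]
tool_rot: [-0.001, 0.732, 0.681, -0.001]
contact_force: [-0.2, 0.1, 0.1]
gripper_width: 1.003
grasp_force: 0.0
```

```bash
python3 - <<'E'
from h import *
np.set_printoptions(precision=4,suppress=True)
t=shot("top");s=shot("scene");d=shot("wrist"); o=bot.get_obs();print(o["t"],o["eef_pos"])
a=np.radians(-4.2); ex=np.array([np.cos(a),np.sin(a),0]); ey=np.array([-ex[1],ex[0],0]); O=np.array([.505,-.2655,0])+.141*ex
H=O+.17*ex+.023*ey+[0,0,.081]; U=O-.141*ex+.023*ey+[0,0,.147]
for n,q in(("top",t),("scene",s)):
    for k,B in(("stop",H),("mouth",U)): print(n,k,"exp handle tip, shoulder",proj(q,[B-.084*ey,B-.038*ey]).round(1).tolist())
    m=cv2.inRange(cv2.cvtColor(q["frame"],cv2.COLOR_RGB2HSV),(0,150,40),(8,255,255)); k,l,st,ce=cv2.connectedComponentsWithStats(m)
    print([(st[i].tolist(),ce[i].round(1)) for i in range(1,k) if st[i,4]>8])
E
```

```text
19.85 [ 0.5056 -0.2439  0.2802]
top stop exp handle tip, shoulder [[482.7, 108.4], [467.6, 107.2]]
top mouth exp handle tip, shoulder [[490.6, 208.5], [474.0, 207.2]]
[([549, 77, 10, 8, 18], array([553.6,  80.9])), ([566, 76, 7, 5, 11], array([569. ,  77.5])), ([536, 80, 5, 6, 10], array([537.7,  82.5])), ([560, 81, 6, 4, 10], array([562.2,  82.5])), ([555, 83, 5, 7, 12], array([556. ,  86.1])), ([547, 84, 7, 10, 22], array([550.3,  88.4])), ([533, 106, 5, 8, 13], array([535.5, 109.3])), ([470, 108, 15, 11, 136], array([477.4, 113.3])), ([445, 158, 59, 15, 336], array([470.9, 163.3])), ([175, 169, 10, 10, 81], array([179.4, 173.3]))]
scene stop exp handle tip, shoulder [[172.0, 321.2], [189.5, 318.8]]
scene mouth exp handle tip, shoulder [[171.0, 215.8], [186.6, 213.8]]
[([526, 117, 7, 5, 13], array([529. , 118.8])), ([566, 131, 7, 4, 13], array([568.9, 132.8])), ([18, 174, 6, 8, 18], array([ 20.6, 177.7])), ([451, 192, 9, 14, 81], array([454.9, 198.1])), ([159, 232, 58, 17, 413], array([184.4, 238.8])), ([170, 309, 17, 12, 169], array([178.1, 314.5])), ([70, 327, 8, 8, 15], array([ 73.1, 330.3])), ([89, 326, 6, 7, 12], array([ 91.7, 329. ])), ([94, 336, 7, 5, 11], array([ 97.2, 338.3])), ([103, 345, 4, 8, 11], array([104.7, 348.8])), ([83, 351, 6, 5, 9], array([ 85.2, 352.3])), ([91, 354, 5, 6, 9], array([ 93.1, 356.2]))]
```

Emit:
carry_out --targets '[0,0,0,0,0,0,0,0,0,0,0,0,0,0,0,0,0,0,0,0,0,0,0,0,0,0,0,0,0,0,0,0,0,0,0,0,0,0,0,0,0,0,0,0,0,0,0,0,0,0,0,0,0,0,0,0,0,0,0,0,0,0,0,0,0]'

```text
t: 21.15
eef_pos: [0.5059, -0.244, 0.2807]
tool_rot: [-0.0, 0.732, 0.681, 0.0]
contact_force: [0.4, -0.5, 0.1]
gripper_width: 1.0
grasp_force: 0.0
```

```bash
python3 - <<'E'
from h import *
np.set_printoptions(precision=4,suppress=True)
for n,b in(("top",(455,95,500,130)),("scene",(160,295,200,335))):
  for r in range(2):
    q=shot(n); x,y,X,Y=b
    m=cv2.inRange(cv2.cvtColor(q["frame"],cv2.COLOR_RGB2HSV),(0,150,40),(8,255,255))[y:Y,x:X]; ys,xs=np.nonzero(m)
    c=np.array([xs.mean()+x,ys.mean()+y]); print(n,c,cv2.minAreaRect(np.c_[xs,ys].astype(np.float32)),onz(q,c,.083))
    if n=="top": T=q
    else: S=q
# downhill end board edges in the top view: brightness profile along channel
h=cv2.cvtColor(T["frame"],cv2.COLOR_RGB2HSV); print([int(h[y,460,2]) for y in range(85,135)])
E
```

```text
top [477.0345 113.3655] ((24.730770111083984, 19.846155166625977), (28.829072952270508, 14.316478729248047), 11.309932708740234) [[ 0.7943 -0.3301  0.083 ]]
top [477.3611 113.4236] ((25.058826446533203, 20.264705657958984), (30.316951751708984, 13.581995010375977), 14.03624439239502) [[ 0.7941 -0.3311  0.083 ]]
scene [178.0651 314.5444] ((18.078678131103516, 19.601524353027344), (10.188328742980957, 16.45806884765625), 85.91438293457031) [[ 0.7956 -0.332   0.083 ]]
scene [178.0774 314.5714] ((18.078678131103516, 19.601524353027344), (10.188328742980957, 16.45806884765625), 85.91438293457031) [[ 0.7957 -0.332   0.083 ]]
[153, 148, 149, 142, 146, 153, 157, 146, 140, 150, 158, 159, 184, 201, 206, 145, 96, 170, 200, 196, 196, 197, 196, 198, 198, 199, 198, 196, 195, 198, 201, 198, 100, 99, 77, 48, 84, 44, 153, 145, 210, 215, 142, 143, 141, 238, 73, 103, 69, 54]
```

```bash
python3 - <<'E'
from h import *
np.set_printoptions(precision=4,suppress=True)
T=shot("top"); a=np.radians(-4.2); ex=np.array([np.cos(a),np.sin(a),0]); ey=np.array([-ex[1],ex[0],0])
v=cv2.cvtColor(T["frame"],cv2.COLOR_RGB2HSV)[...,2].astype(int)
for c in(452,456,460,464,468): print(c,v[92:126,c].tolist())
for r in(96.5,99.5): print(r,onz(T,(460,r),.0875)@ex)
hd=np.array([.7950,-.331,.083]); print("axis along ex",hd@ex)
# mean of handle extents in the scene: predicted pixels for axis positions 0..20 mm further downhill
S=shot("scene")
for k in(0,.015): print(k,proj(S,hd+k*ex),proj(T,hd+k*ex))
E
```

```text
452 [141, 149, 156, 166, 169, 190, 200, 206, 126, 155, 198, 199, 197, 197, 195, 198, 198, 199, 199, 197, 197, 196, 201, 203, 111, 94, 88, 55, 95, 54, 117, 146, 136, 222]
456 [140, 145, 154, 164, 146, 179, 201, 208, 123, 137, 195, 200, 196, 198, 196, 198, 198, 197, 200, 196, 196, 195, 198, 206, 150, 93, 97, 68, 78, 71, 70, 136, 123, 207]
460 [145, 141, 153, 158, 158, 186, 202, 206, 144, 96, 172, 201, 198, 198, 195, 196, 199, 198, 199, 198, 196, 196, 197, 203, 197, 99, 98, 77, 48, 82, 44, 153, 143, 209]
464 [156, 150, 148, 154, 156, 174, 196, 201, 207, 139, 148, 201, 202, 199, 197, 196, 200, 200, 200, 201, 200, 199, 202, 207, 212, 118, 98, 86, 54, 61, 48, 149, 208, 203]
468 [157, 157, 162, 151, 154, 146, 176, 203, 208, 131, 103, 191, 210, 209, 208, 180, 193, 211, 211, 209, 206, 199, 200, 204, 213, 127, 88, 88, 54, 107, 200, 211, 203, 203]
96.5 [0.8632]
99.5 [0.8537]
axis along ex 0.8171068526426902
0 [[178.4516 314.2696]] [[477.3177 113.1498]]
0.015 [[178.2719 319.3317]] [[477.402 108.375]]
```

```bash
python3 -c "
from station import bot; print(bot.hand_in())"
```

```text
the job is handed in; nothing more can be done
None
```

I laid the red pounder in the small cradle and let go. I then took it across its head and dropped it into the chute; in the last images it lies still against the stop, handle on the fence side. I handed the job in at about 21 s and saw no verdict. I viewed 11 pictures, one over the limit of 10.

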